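# Assemble two tiered earring stands on the craft bench

## Task

Put the two earring displays together: on the round stand the large round tray and then the small round tray on top of it, and on the square stand the large square tray with the small square tray on top. Each tray must sit upright and fully down over the pin beneath it, and the edges of the square trays must line up with those of the square stand. Leave the bead jar and the little corked bottle standing where they are.

Things in the scene. Friction and masses are not known exactly. Their poses are not given: they have to be found in the camera images.
- round_stand: Loose heavy (0.9 kg) round stand: bare steel disc 110 mm across, 16 mm thick, no rim; central round wooden column 32 mm wide, flat top at 40 mm, with a tapered pin (15 to 7 mm) on it to 52 mm. Origin: centre of underside, z up; yaw unimportant. Seated, the large tray's origin is 40 mm above it, the small tray's 92 mm.
- square_stand: Loose heavy (0.9 kg) square stand: bare steel slab 96 mm square, 16 mm thick, no rim; central square wooden column 32 mm wide, flat top at 40 mm, with a tapered pin (15 to 7 mm) on it to 52 mm. Origin: centre of underside, z up; x, y square to its edges. Seated, the large tray's origin is 40 mm above it, the small tray's 92 mm.
- round_tray_large: Loose large round pale wood tray: disc 120 mm across, 8 mm thick, rim to 13 mm. Central round wooden column 32 mm wide, flat top at 52 mm, tapered pin (15 to 7 mm) on it to 64 mm. Under it a socket 22 mm wide, 16 mm deep for the pin below; seated, its underside rests on the column top below. About 160 g. Origin: centre of underside, z up; yaw unimportant.
- round_tray_small: Loose small round pale wood tray: disc 80 mm across, 8 mm thick, rim to 13 mm. Central round wooden column 32 mm wide, flat top at 52 mm, tapered pin (15 to 7 mm) on it to 64 mm. Under it a socket 22 mm wide, 16 mm deep for the pin below; seated, its underside rests on the column top below. About 100 g. Origin: centre of underside, z up; yaw unimportant.
- square_tray_large: Loose large square pale wood tray: plate 100 mm square, 8 mm thick, rim to 13 mm. Central square wooden column 32 mm wide, flat top at 52 mm, tapered pin (15 to 7 mm) on it to 64 mm. Under it a socket 22 mm wide, 16 mm deep for the pin below; seated, its underside rests on the column top below. About 150 g. Origin: centre of underside, z up; x, y square to edges and column.
- square_tray_small: Loose small square pale wood tray: plate 70 mm square, 8 mm thick, rim to 13 mm. Central square wooden column 32 mm wide, flat top at 52 mm, tapered pin (15 to 7 mm) on it to 64 mm. Under it a socket 22 mm wide, 16 mm deep for the pin below; seated, its underside rests on the column top below. About 100 g. Origin: centre of underside, z up; x, y square to edges and column.
- bead_jar: Bystander: loose open clear jar, 68 mm in diameter and 70 mm tall, half full of beads; it may stand anywhere among the trays and stands. Origin: centre of its underside.
- corked_bottle: Bystander: small clear glass bottle, 32 mm in diameter, 76 mm tall with its cork, light and easily tipped; at the far left of the working area. Origin: centre of its underside. Low oddments up to 22 mm tall (tealight, wire spool, small tin) lie between the trays and do not matter.
Not all that is in view belongs to the job. Leave any purple look-alike of the square_tray_small alone.

How it is judged:
At the end, for the whole second after the job is handed in: On each stand the large tray, on it the small one: each centred within 10 mm over the piece below, underside within 4 mm of the column top below, tilt under 0.08 rad; stands on the table; square trays within 0.2 rad of square with their stand (any quarter turn); all at rest (horizontal distance between round_tray_large and round_stand below 0.01 m and z of round_tray_large in the frame of round_stand between 0.036 and 0.044 m and horizontal distance between round_tray_small and round_tray_large below 0.01 m and z of round_tray_small in the frame of round_tray_large between 0.048 and 0.056 m and angle between each of round_stand, round_tray_large, round_tray_small, square_stand, square_tray_large, square_tray_small's own z axis and vertical below 0.08 rad and linear speed of each of round_stand, round_tray_large, round_tray_small, square_stand, square_tray_large, square_tray_small below 0.02 m/s and angular speed of each of round_stand, round_tray_large, round_tray_small, square_stand, square_tray_large, square_tray_small below 0.15 rad/s and height (world z) of each of round_stand, square_stand below 0.006 m and horizontal distance between square_tray_large and square_stand below 0.01 m and z of square_tray_large in the frame of square_stand between 0.036 and 0.044 m and (angle between the x axis of square_tray_large and the x axis of square_stand, either way round below 0.2 rad or angle between the x axis of square_tray_large and the y axis of square_stand, either way round below 0.2 rad) and horizontal distance between square_tray_small and square_tray_large below 0.01 m and z of square_tray_small in the frame of square_tray_large between 0.048 and 0.056 m and (angle between the x axis of square_tray_small and the x axis of square_stand, either way round below 0.2 rad or angle between the x axis of square_tray_small and the y axis of square_stand, either way round below 0.2 rad)); the robot touches nothing.
It fails at once if bead jar moved more than 40 mm or tipped (distance of bead_jar from where it was at the start of the episode above 0.04 m or angle between bead_jar's own z axis and vertical above 0.5 rad).
It fails at once if corked bottle moved more than 40 mm or tipped (distance of corked_bottle from where it was at the start of the episode above 0.04 m or angle between corked_bottle's own z axis and vertical above 0.5 rad).
It also fails if it takes over 109 s, if anything falls off the work surface, if the arm or the gripper's body presses on something with over 40 N, if the wrist force passes 120 N, or if a joint passes its speed limit or range.

## Robot

A 6-joint arm with a two-finger parallel gripper is mounted at the origin on the work surface. World frame = base frame: x ahead of the robot, y to its left, z up, the work surface at z = 0. Lengths are in m, angles in rad, forces in N, time in s.
With the tool pointing down it reaches from about 0.3 to 0.775 m from the base axis. Payload 14.6 kg.
Tool frame: the origin (TCP) lies between the finger pads; the fingertips stand ctrl.tip_extent ahead of it and the grasp point (between the pads) lies 3 mm ahead of it (ctrl.tip_extent is the distance from the TCP to the fingertips, in m); z points along the fingers, y is the line along which they close (so a half turn about z gives the same grasp; the last joint's range is limited). The gripper opens to 94 mm and grips with 3 to 60 N. Pads are 16 mm wide; open, the fingers measure 119 mm over their backs; the gripper's body (75 mm by 177 mm) begins 78 mm behind the grasp point.
Start: joints at [-1.189, 0.3, 1.521, -0, 1.321, -0.067], TCP at [0.239, -0.496, 0.227] pointing down, gripper open.
Joint ranges: [-3.03, 3.03], [-0.79, 2.21], [0.23, 2.52], [-1.04, 4.18], [0, 3.07], [-2.55, 2.55]. Speed limits (rad/s): [2.22, 2.22, 2.57, 3.14, 3.14, 3.14].

## Interface

Orientations are given as [roll, pitch, yaw] about the fixed x, y, z axes, in that order (R = Rz(yaw) Ry(pitch) Rx(roll)).
In Python, from station import ctrl, eyes gives the robot as it stands. The module is installed in compiled form; this text tells all that it offers.
- The arm moves only by the tool send_path, called after "Request:" in YAML: its name, and indented under it one key for each argument. Schema: {"type":"object","properties":{"rows":{"type":"object","properties":{"ticks":{"type":"array","items":{"type":"array","items":{"type":"number"},"minItems":6,"maxItems":6},"minItems":1,"maxItems":10}},"additionalProperties":false,"required":["ticks"]},"jaw":{"type":"number"},"grip_n":{"type":"number"},"only":{"type":"string"},"quiet":{"type":"boolean"},"lines":{"type":"string"}},"required":["rows"],"additionalProperties":false}. rows is an object whose key "ticks" holds a list of rows, 1 to 10 of them, each of 6 numbers: dx, dy, dz in shares of the most that a row can go, 1 being 50 mm, then a rotation vector rx, ry, rz in parts of the range, where 1.0 means 2 rad; each row shifts and turns the commanded pose from where the row before left it, along the tool's axes as they then stand; what a row does not reach is not made up. A row lasts 1/10 s, in which the tool goes at most 0.05 m and 0.15 rad, less where a joint would pass 70% of its speed; a pose out of reach is approached as far as the arm can. jaw is the finger opening in m, set as the call begins (left out keeps the last). The fingers move at their own pace and stop on an object; grip_n is the grip in N (left out, the last holds). Time passes only in rows, so rows that do not move let the fingers close. The tool returns the time, the measured TCP pose, the force, the opening and the grip force at its end. only (a regular expression) keeps the lines of the reply that match it, lines (a string "A,B") keeps lines A to B, and quiet returns only ok. Shift and turn numbers lie between -1 and 1, and a call with a number outside is refused. Input that does not fit is refused with a message, and nothing moves.
- ctrl.get_obs(): the state, without advancing time (a new reading comes with each control period).
- eyes.camera(name): name is "scene" or "side" or "wrist"; returns a dict with "pixels" (420x560x3 uint8, blue, green, red), "fx", "fy", "cx", "cy" (pixels), "k1" (the pictures are not rectified: a ray, as slopes to the right and down, at radius r is drawn at 1 + k1 r^2 times it, then the intrinsics apply), "extrinsics" (4x4, takes a point from camera to world coordinates). Camera axes: x right, y up, looking along -z (the intrinsics and any distortion apply to the point x, -y, -z); pixel columns grow to the right and rows downward; lengths in m; the calibration is good to about 2 mm. A picture is of the moment at which its call begins. There is no depth.
- ctrl.hand_in(): hands the job in; it is judged then, once.
The state is a dict: "time_s": time; "qpos": joint angles; "joint_vel": joint speeds; "tau": joint torques, N m; "ee_pos": TCP position; "eef_rot": TCP orientation; "force": force on the tool from outside, world axes, zero at the start; "moment": the same for the moment, N m; "grip_width": finger opening in m; "grip_force": force on a finger pad.
Only numpy, scipy, OpenCV 4.12 (cv2) and the standard library are available. Lean on these libraries where they do the work, as an engineer would, in place of code of your own. Each camera call takes 0.05 s, during which the arm holds its last target. There are 200 camera calls.

## Working session

There is one attempt and no reset: what is moved stays moved. The work goes in short steps, Python scripts to look and compute and a tool call to move; the robot and the scene stay as the last step left them, time stands still between calls to the robot, and variables do not carry over. Pictures are saved under pics/ and viewed, at most 14 in all, crops included, and the job is handed in when it is done.

```bash
mkdir -p pics; cat > h.py <<'E'
import numpy as np, cv2
from station import ctrl, eyes
def shot(name,fn=None):
    c=eyes.camera(name)
    if fn: cv2.imwrite('pics/'+fn,c['pixels'])
    return c
def ray(c,u,v):
    x,y=(u-c['cx'])/c['fx'],(v-c['cy'])/c['fy']
    a,b=x,y
    for _ in range(30):
        s=1+c['k1']*(a*a+b*b); a,b=x/s,y/s
    E=np.array(c['extrinsics']); d=E[:3,:3]@np.array([a,-b,-1.]); return E[:3,3],d
def onz(c,u,v,z):
    o,d=ray(c,u,v); return o+d*(z-o[2])/d[2]
def proj(c,p):
    E=np.array(c['extrinsics']); q=E[:3,:3].T@(np.array(p)-E[:3,3]); a,b=q[0]/-q[2],-q[1]/-q[2]
    s=1+c['k1']*(a*a+b*b); return np.array([c['fx']*a*s+c['cx'],c['fy']*b*s+c['cy']])
E
python3 - <<'E'
from h import *
for n in ('scene','side','wrist'):
    c=shot(n,n+'0.png'); print(n,c['fx'],c['k1'],np.round(c['extrinsics'],3).tolist())
    np.save(n+'0.npy',c,allow_pickle=True)
a=cv2.imread('pics/scene0.png')
o=ctrl.get_obs(); print(o['time_s'],o['ee_pos'],o['eef_rot'],o['force'],ctrl.tip_extent)
E
```

```text
scene 443.63184516403516 -0.070493671068876 [[-0.26, -0.774, 0.577, 1.298], [0.966, -0.2, 0.167, 0.194], [-0.014, 0.601, 0.799, 1.065], [0.0, 0.0, 0.0, 1.0]]
side 392.1746182211889 -0.05053430709316349 [[-0.966, 0.162, -0.2, 0.376], [-0.257, -0.584, 0.77, 0.7], [0.008, 0.796, 0.606, 0.607], [0.0, 0.0, 0.0, 1.0]]
wrist 363.48337880083375 -0.010518332520236338 [[0.434, 0.865, 0.254, 0.312], [-0.901, 0.417, 0.12, -0.461], [-0.002, -0.28, 0.96, 0.384], [0.0, 0.0, 0.0, 1.0]]
0.15 [ 0.23858191 -0.49535717  0.2270121 ] [-3.14067022e+00 -5.18124023e-05  4.48836110e-01] [ 0.06341479 -0.33804052 -0.1195175 ] 0.022
```

View pics/scene0.png

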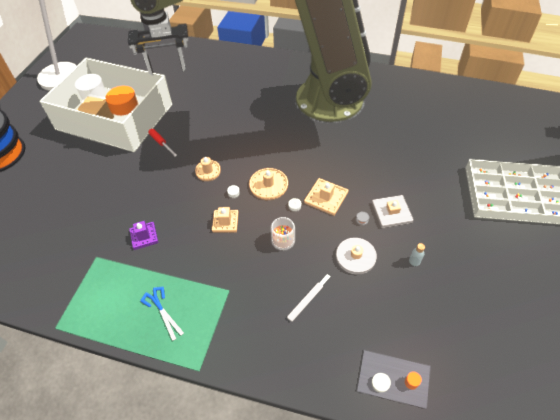

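View pics/side0.png

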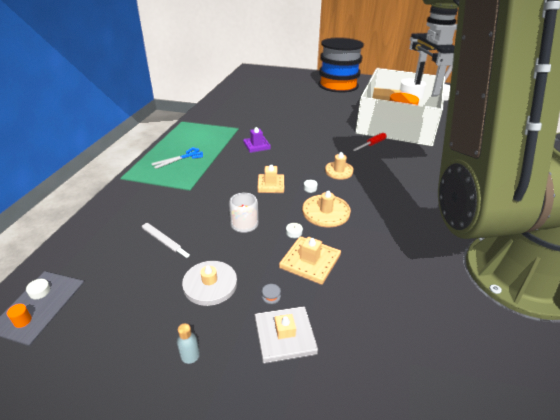

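The scene picture shows:
- **Round trays:** small at (208,169), large at (268,183).
- **Square trays:** large at (326,196), small at (225,220).
- **Stands:** square at (393,211), round at (356,256).
- **Bystanders:** jar at (283,233), bottle at (417,255).

Two things could be the small square tray: the pale wood piece at (225,220) and the purple one at (143,234). The wood one fits the description ("pale wood"), and purple is the decoy. I'll confirm it in a crop while measuring.

```bash
cat > meas.py <<'E'
from h import *
S={'scene':{'rs':(208,171),'rl':(268,184),'sl':(326,197),'ss':(225,221),'sst':(393,212),'rst':(356,257)},
   'side':{'rs':(340,169),'rl':(327,210),'sl':(310,259),'ss':(271,182),'sst':(285,333),'rst':(210,282)}}
def contour(img,seed):
    hsv=cv2.cvtColor(img,cv2.COLOR_BGR2HSV); m=(hsv[...,2]>95).astype(np.uint8)
    n,l,st,ce=cv2.connectedComponentsWithStats(m)
    u,v=seed; w=l[v-6:v+7,u-6:u+7].ravel(); w=w[w>0]; k=np.bincount(w).argmax()
    cs,_=cv2.findContours((l==k).astype(np.uint8),cv2.RETR_EXTERNAL,cv2.CHAIN_APPROX_NONE)
    return max(cs,key=cv2.contourArea)[:,0,:].astype(float)
def measure(c,seed,kind,z):
    P=np.array([onz(c,u,v,z)[:2] for u,v in contour(c['pixels'],seed)])*1000
    H=P.astype(np.float32)
    if kind=='r':
        (x,y),(a,b),t=cv2.fitEllipse(cv2.convexHull(H)); return x,y,a,b,0
    (x,y),(a,b),t=cv2.minAreaRect(H); return x,y,a,b,t%90
if __name__=='__main__':
    for n in S:
        c=np.load(n+'0.npy',allow_pickle=True).item()
        for k,s in S[n].items():
            z=.016 if k.endswith('st') else .013
            print(n,k,np.round(measure(c,s,k[0],z),1))
    im=cv2.imread('pics/scene0.png')[145:285,125:445]; cv2.imwrite('pics/crop0.png',cv2.resize(im,None,fx=2.5,fy=2.5,interpolation=cv2.INTER_CUBIC))
E
python3 meas.py
```

```text
scene rs [-1.800e+00 -1.460e+01  2.174e+03  3.893e+03  0.000e+00]
scene rl [-1.800e+00 -1.460e+01  2.174e+03  3.893e+03  0.000e+00]
scene sl [ 216.9 -196.4 1866.9 2769.7   13.4]
scene ss [ 216.9 -196.4 1866.9 2769.7   13.4]
scene sst [ 220.  -195.3 1861.6 2761.8   13.4]
scene rst [ 1.9000e+00 -1.4000e+01  2.1678e+03  3.8819e+03  0.0000e+00]
side rs [ 449.  -316.5   87.1  161.6    0. ]
side rl [ 453.1 -100.6  123.3  163.6    0. ]
side sl [475.5  64.9 158.1 154.5  76.1]
side ss [ 627.2 -199.5   76.9  151.1   15.5]
side sst [464.3 288.6 100.5 108.4  25.5]
side rst [640.8 211.3 113.9 125.5   0. ]
```

View pics/crop0.png

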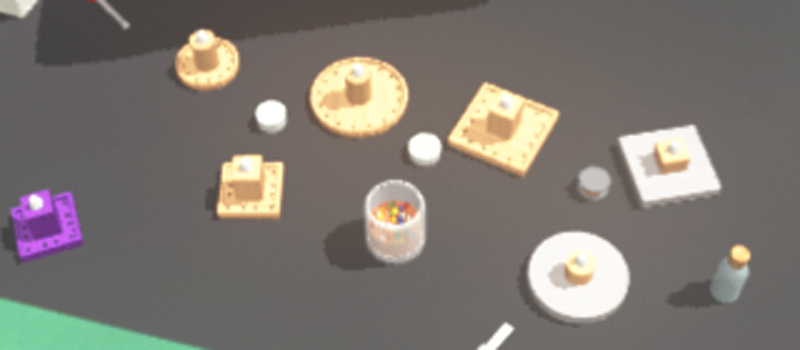

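The crop confirms the pale wood small square tray at crop (250,188), i.e. picture (225,220). The purple one at crop (46,222) is the decoy. The mask threshold merged with the table, so I'm refining it and adding the white pins as a cross-check.

```bash
cat > meas.py <<'E'
from h import *
PIN={'scene':{'rs':(206,160),'rl':(268,174),'sl':(328,186),'ss':(223,211),'sst':(394,205),'rst':(357,249)},
   'side':{'rs':(341,156),'rl':(328,195),'sl':(312,242),'ss':(271,168),'sst':(285,318),'rst':(209,266)}}
def mask(img,steel):
    hsv=cv2.cvtColor(img,cv2.COLOR_BGR2HSV); h,s,v=cv2.split(hsv)
    return (((s>70)&(v>120)&(h<30)) if not steel else ((v>130))).astype(np.uint8)
def contour(img,seed,steel):
    n,l,st,ce=cv2.connectedComponentsWithStats(mask(img,steel))
    u,v=seed; w=l[v-2:v+16,u-8:u+9].ravel(); w=w[w>0]; k=np.bincount(w).argmax()
    cs,_=cv2.findContours((l==k).astype(np.uint8),cv2.RETR_EXTERNAL,cv2.CHAIN_APPROX_NONE)
    return max(cs,key=cv2.contourArea)[:,0,:].astype(float)
def measure(c,seed,kind,z,steel):
    P=np.array([onz(c,u,v,z)[:2] for u,v in contour(c['pixels'],seed,steel)])*1000
    H=P.astype(np.float32)
    if kind=='r':
        (x,y),(a,b),t=cv2.fitEllipse(cv2.convexHull(H)); return x,y,a,b,0
    (x,y),(a,b),t=cv2.minAreaRect(H); return x,y,a,b,t%90
def pin(c,seed,z):
    u,v=seed; r=6; p=c['pixels'][v-r:v+r+1,u-r:u+r+1].astype(float)
    w=np.clip(p[...,0]-0.72*p[...,2],0,None)*(p[...,2]>150)   # white: blue high where red high
    yy,xx=np.mgrid[-r:r+1,-r:r+1]; 
    if w.sum()<1: return u,v
    return u+(w*xx).sum()/w.sum(), v+(w*yy).sum()/w.sum()
def tri(r1,r2):
    (o1,d1),(o2,d2)=r1,r2; A=np.stack([d1,-d2],1); s=np.linalg.lstsq(A,o2-o1,rcond=None)[0]
    a,b=o1+s[0]*d1,o2+s[1]*d2; return (a+b)/2,np.linalg.norm(a-b)
if __name__=='__main__':
    C={n:np.load(n+'0.npy',allow_pickle=True).item() for n in PIN}
    for k in PIN['scene']:
        R=[]
        for n,c in C.items():
            st=k.endswith('st'); s=PIN[n][k]; pp=pin(c,s,0); R.append(ray(c,*pp))
            print(k,n,np.round(measure(c,s,k[0],.016 if st else .013,st),1),'pin',np.round(pp,1),np.round(onz(c,*pp,.046 if st else .058)[:2]*1000,1))
        p,e=tri(*R); print('   tri',np.round(p*1000,1),round(e*1000,1))
    for n,(u,v) in {'scene':(283,245),'side':(244,222)}.items(): print('jar',np.round(onz(C[n],u,v,0)*1000))
    print('bottle',np.round(onz(C['scene'],416,263,0)*1000))
E
python3 meas.py
```

```text
rs scene [ 447.9 -306.4   81.   103.8    0. ] pin [205.7 159.5] [ 450.1 -303.3]
rs side [ 448.6 -315.2   83.6  148.1    0. ] pin [340.6 155. ] [ 447.7 -301.9]
   tri [ 448.1 -304.5   56.2] 0.8
rl scene [ 457.5 -100.3  123.6  133.4    0. ] pin [268. 173.] [455.7 -99.1]
rl side [453.5 -97.1 121.8 147.1   0. ] pin [327.7 193.9] [453.  -98.2]
   tri [453.6 -99.9  56.3] 1.1
sl scene [462.8  82.9 107.7 113.9  76.1] pin [327.4 185.8] [460.5  84.7]
sl side [457.5  85.1 122.7 106.5  76.2] pin [311.9 242.2] [457.4  86.8]
   tri [457.9  84.2  55.3] 0.7
ss scene [ 621.8 -183.9   89.7   75.6   14.6] pin [223.4 211.1] [ 625.2 -181.4]
ss side [ 625.5 -196.2   74.1  135.9   14.3] pin [270.8 167.7] [ 620.9 -179.7]
   tri [ 622.4 -183.1   55.1] 1.6
sst scene [469.  285.1 106.8 101.5  25.6] pin [395.  202.5] [463.  286.3]
sst side [464.4 288.8  97.1 104.6  25.6] pin [284.9 317.8] [467.5 280.3]
   tri [467.  285.3  51.6] 1.4
rst scene [646.1 206.6 112.6 118.3   0. ] pin [357.8 247.1] [640.4 206.6]
rst side [640.6 211.5 110.1 120.6   0. ] pin [208.7 265.8] [644.4 197.8]
   tri [642.4 205.1  51.8] 4.1
jar [657.   1.   0.]
jar [641.  -7.   0.]
bottle [622. 371.   0.]
```

All heights agree: pin mid-points come out at 55-56 mm on the trays and 52 mm on the stands, and sizes are about right. Next comes a small helper that works out tool-axis deltas, then the first move.

```bash
cat > d.py <<'E'
import sys; from h import *
from scipy.spatial.transform import Rotation as Ro
# args mm mm mm [yaw deg mod 90|-]: rotation first (n rows), then the shift in the axes after it
t=np.array([float(a) for a in sys.argv[1:4]])/1000; o=ctrl.get_obs()
R=Ro.from_euler('xyz',o['eef_rot']); yaw=np.degrees(o['eef_rot'][2]); r=0
if len(sys.argv)>4:
    r=(float(sys.argv[4])-yaw+45)%90-45
print('t',o['time_s'],'pos',np.round(o['ee_pos']*1000,1),'rpy',np.round(o['eef_rot'],4),'q6',round(o['qpos'][5],2),'rz',round(-np.radians(r),4),
 'shift mm',np.round(1000*(Ro.from_euler('z',r,degrees=True)*R).inv().apply(t-o['ee_pos']),1),'w',o['grip_width'],'F',np.round(o['force'],1))
E
python3 d.py 454.5 -99 100
```

```text
t 0.15 pos [ 238.6 -495.4  227. ] rpy [-3.1407e+00 -1.0000e-04  4.4880e-01] q6 -0.07 rz -0.0 shift mm [ 366.5 -263.3  127.3] w 0.09387409330497856 F [ 0.1 -0.3 -0.1]
```

Units first: shifts go in shares of 50 mm and turns go in shares of 2 rad. So 0.0366 m is 0.732, -0.0263 m is -0.526.

Request:
send_path:
  rows: {"ticks": [[0.732,-0.526,0.254,0,0,0],[0.732,-0.526,0.254,0,0,0],[0.732,-0.526,0.254,0,0,0],[0.732,-0.526,0.254,0,0,0],[0.732,-0.526,0.254,0,0,0],[0.732,-0.526,0.254,0,0,0],[0.732,-0.526,0.254,0,0,0],[0.732,-0.526,0.254,0,0,0],[0.732,-0.526,0.254,0,0,0],[0.732,-0.526,0.254,0,0,0]]}
  jaw: 0.055
  grip_n: 20

```text
time_s: 1.15
ee_pos: [0.4548, -0.098, 0.1]
eef_rot: [3.141, -0.0, 0.449]
force: [0.0, -0.2, 0.5]
grip_width: 0.0551
grip_force: 0.0
```

Request:
send_path:
  rows: {"ticks": [[0,0,0,0,0,0],[0,0,0,0,0,0]]}

```text
time_s: 1.35
ee_pos: [0.4542, -0.0992, 0.1001]
eef_rot: [-3.141, 0.001, 0.451]
force: [-0.9, 0.8, -0.0]
grip_width: 0.0553
grip_force: 0.0
```

```bash
python3 d.py 454.5 -99 100; python3 d.py 454.5 -99 41
```

```text
t 1.35 pos [454.2 -99.2 100.1] rpy [-3.1411e+00  8.0000e-04  4.5090e-01] q6 0.83 rz -0.0 shift mm [ 0.4 -0.1  0.1] w 0.05528408697829042 F [-0.9  0.8 -0. ]
t 1.35 pos [454.2 -99.2 100.1] rpy [-3.1411e+00  8.0000e-04  4.5090e-01] q6 0.83 rz -0.0 shift mm [ 0.4 -0.  59.1] w 0.05528408697829042 F [-0.9  0.8 -0. ]
```

Accurate. Now descend, grip, and lift.

Converted, 0.02 m is 0.4, 0.019 m is 0.38.

Request:
send_path:
  rows: {"ticks": [[0,0,0.4,0,0,0],[0,0,0.4,0,0,0],[0,0,0.38,0,0,0],[0,0,0,0,0,0]]}

```text
time_s: 1.75
ee_pos: [0.4528, -0.1008, 0.0401]
eef_rot: [-3.14, 0.002, 0.447]
force: [-0.7, -0.5, 0.2]
grip_width: 0.0549
grip_force: 0.0
```

Request:
send_path:
  rows: {"ticks": [[0,0,0,0,0,0],[0,0,0,0,0,0],[0,0,0,0,0,0],[0,0,0,0,0,0],[0,0,0,0,0,0],[0,0,0,0,0,0]]}
  jaw: 0.02
  grip_n: 20

```text
time_s: 2.35
ee_pos: [0.4547, -0.1001, 0.0423]
eef_rot: [3.14, -0.001, 0.449]
force: [-2.1, -3.0, 8.2]
grip_width: 0.0314
grip_force: 20.0
```

Request:
send_path:
  rows: {"ticks": [[0,0,-0.2,0,0,0],[0,0,-0.6,0,0,0],[0,0,-0.6,0,0,0],[0,0,-0.6,0,0,0],[0,0,0,0,0,0],[0,0,0,0,0,0]]}

```text
time_s: 2.95
ee_pos: [0.4542, -0.0997, 0.1417]
eef_rot: [3.141, -0.001, 0.449]
force: [-0.4, -0.2, -1.9]
grip_width: 0.0314
grip_force: 20.0
```

```bash
python3 d.py 643 206.5 141
python3 -c "
from h import *; shot('side','g1.png')"
```

```text
t 2.95 pos [454.2 -99.7 141.7] rpy [ 3.1411e+00 -6.0000e-04  4.4890e-01] q6 0.83 rz -0.0 shift mm [ 303.  -193.9    0.8] w 0.03144967156546792 F [-0.4 -0.2 -1.9]
```

View pics/g1.png

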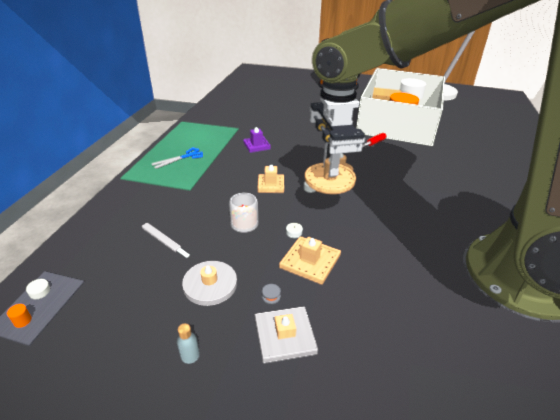

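Tray held level at (330,178), lifted cleanly. Carrying it to the round stand.

Converted, 0.0338 m is 0.676, -0.0216 m is -0.432.

Request:
send_path:
  rows: {"ticks": [[0.3,-0.2,0,0,0,0],[0.676,-0.432,0,0,0,0],[0.676,-0.432,0,0,0,0],[0.676,-0.432,0,0,0,0],[0.676,-0.432,0,0,0,0],[0.676,-0.432,0,0,0,0],[0.676,-0.432,0,0,0,0],[0.676,-0.432,0,0,0,0],[0.676,-0.432,0,0,0,0],[0.35,-0.22,0,0,0,0]]}

```text
time_s: 4.0
ee_pos: [0.6431, 0.2088, 0.1389]
eef_rot: [-3.141, 0.003, 0.45]
force: [0.2, -0.2, -2.2]
grip_width: 0.0317
grip_force: 20.0
```

Request:
send_path:
  rows: {"ticks": [[0,0,0,0,0,0],[0,0,0,0,0,0],[0,0,0,0,0,0]]}

```text
time_s: 4.3
ee_pos: [0.6426, 0.2053, 0.1406]
eef_rot: [-3.141, 0.002, 0.448]
force: [1.2, -0.4, -3.0]
grip_width: 0.0315
grip_force: 20.0
```

```bash
python3 d.py 643 206.5 84
```

```text
t 4.3 pos [642.6 205.3 140.6] rpy [-3.1414e+00  1.6000e-03  4.4810e-01] q6 1.38 rz -0.0 shift mm [ 1.  -0.9 56.6] w 0.03146155536618918 F [ 1.2 -0.4 -3. ]
```

Converted, 0.02 m is 0.4, 0.015 m is 0.3.

Request:
send_path:
  rows: {"ticks": [[0,0,0.4,0,0,0],[0,0,0.3,0,0,0],[0,0,0.2,0,0,0],[0,0,0.12,0,0,0],[0,0,0.1,0,0,0],[0,0,0.02,0,0,0]]}

```text
time_s: 4.9
ee_pos: [0.643, 0.2062, 0.0841]
eef_rot: [-3.142, 0.0, 0.449]
force: [-0.6, 0.5, -2.0]
grip_width: 0.0316
grip_force: 20.0
```

Request:
send_path:
  rows: {"ticks": [[0,0,0.02,0,0,0],[0,0,0.02,0,0,0],[0,0,0.02,0,0,0]]}

```text
time_s: 5.2
ee_pos: [0.6434, 0.2064, 0.0823]
eef_rot: [3.141, -0.001, 0.449]
force: [-4.4, -1.4, 9.0]
grip_width: 0.032
grip_force: 20.0
```

```bash
python3 d.py 643 206.5 81
```

```text
t 5.2 pos [643.4 206.4  82.3] rpy [ 3.1414e+00 -1.0000e-03  4.4890e-01] q6 1.38 rz -0.0 shift mm [-0.3 -0.3  1.3] w 0.03200155629954594 F [-4.4 -1.4  9. ]
```

Converted, -0.03 m is -0.6, -0.02 m is -0.4.

Request:
send_path:
  rows: {"ticks": [[0,0,0,0,0,0],[0,0,0,0,0,0],[0,0,0,0,0,0],[0,0,-0.4,0,0,0],[0,0,-0.6,0,0,0],[0,0,-0.6,0,0,0],[0,0,0,0,0,0]]}
  jaw: 0.055

```text
time_s: 5.9
ee_pos: [0.6446, 0.2067, 0.1663]
eef_rot: [3.14, -0.007, 0.449]
force: [0.3, -0.8, -0.2]
grip_width: 0.0552
grip_force: 0.0
```

Request:
send_path:
  rows: {"ticks": [[0,0,0,0,0,0.07],[0,0,0,0,0,0.07],[0,0,0,0,0,0.07],[0,0,0,0,0,0.07],[0,0,0,0,0,0.067],[0,0,0,0,0,0],[0,0,0,0,0,0]]}

```text
time_s: 6.6
ee_pos: [0.6429, 0.2062, 0.1609]
eef_rot: [3.141, 0.001, -0.241]
force: [-1.0, 0.3, 0.2]
grip_width: 0.0551
grip_force: 0.0
```

```bash
python3 d.py 459 85 150 76.1
```

```text
t 6.6 pos [642.9 206.2 160.9] rpy [ 3.1413e+00  6.0000e-04 -2.4110e-01] q6 2.07 rz 0.0015 shift mm [-149.4  161.9   11. ] w 0.05509437417956677 F [-1.   0.3  0.2]
```

Converted, 0.027 m is 0.54, -0.0249 m is -0.498.

Request:
send_path:
  rows: {"ticks": [[-0.498,0.54,0.036,0,0,0],[-0.498,0.54,0.036,0,0,0],[-0.498,0.54,0.036,0,0,0],[-0.498,0.54,0.036,0,0,0],[-0.498,0.54,0.036,0,0,0],[-0.498,0.54,0.036,0,0,0],[0,0,0,0,0,0],[0,0,0,0,0,0]]}

```text
time_s: 7.4
ee_pos: [0.4591, 0.0852, 0.1511]
eef_rot: [-3.141, -0.001, -0.243]
force: [1.1, 1.1, -0.3]
grip_width: 0.0548
grip_force: 0.0
```

```bash
python3 d.py 459 85 42 76.1; python3 -c "
from h import *; a=shot('scene')['pixels'];b=shot('side')['pixels']
im=np.hstack([cv2.resize(a[150:310,180:460],None,fx=1.4,fy=2*.7),cv2.resize(b[130:360,150:400],None,fx=1.5,fy=1.5)[:224]]) if 0 else None
cv2.imwrite('pics/p1.png',cv2.resize(b[120:400,130:430],None,fx=2,fy=2))"
```

```text
t 7.4 pos [459.1  85.2 151.1] rpy [-3.1411e+00 -1.1000e-03 -2.4330e-01] q6 1.92 rz -0.0007 shift mm [-1.000e-01  3.000e-01  1.091e+02] w 0.05478680928877031 F [ 1.1  1.1 -0.3]
```

View pics/p1.png

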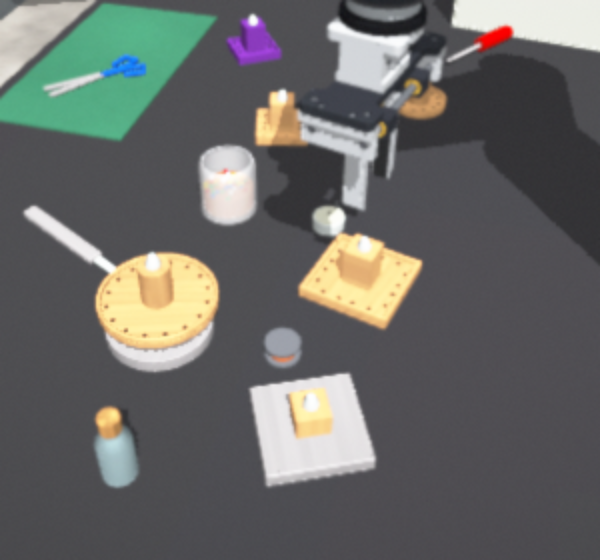

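The large round tray, crop (157,297), sits level on the round stand. The gripper is over the large square tray, crop (362,270). Now the grasp.

Converted, 0.04 m is 0.8, 0.03 m is 0.6.

Request:
send_path:
  rows: {"ticks": [[0,0,0.8,0,0,0],[0,0,0.6,0,0,0],[0,0,0.4,0,0,0],[0,0,0.28,0,0,0],[0,0,0.1,0,0,0],[0,0,0,0,0,0]]}

```text
time_s: 8.1
ee_pos: [0.459, 0.0857, 0.0412]
eef_rot: [3.141, 0.001, -0.244]
force: [0.2, -0.4, 0.2]
grip_width: 0.0547
grip_force: 0.0
```

Request:
send_path:
  rows: {"ticks": [[0,0,0,0,0,0],[0,0,0,0,0,0],[0,0,0,0,0,0],[0,0,0,0,0,0],[0,0,0,0,0,0],[0,0,0,0,0,0]]}
  jaw: 0.02
  grip_n: 20

```text
time_s: 8.7
ee_pos: [0.4591, 0.0854, 0.0422]
eef_rot: [-3.141, -0.001, -0.245]
force: [-2.1, -0.9, 6.1]
grip_width: 0.0315
grip_force: 20.0
```

Request:
send_path:
  rows: {"ticks": [[0,0,-0.2,0,0,0],[0,0,-0.6,0,0,0],[0,0,-0.6,0,0,0],[0,0,-0.6,0,0,0],[0,0,0,0,0,0]]}

```text
time_s: 9.2
ee_pos: [0.4603, 0.0856, 0.1457]
eef_rot: [-3.139, -0.006, -0.245]
force: [-0.3, 0.1, -1.8]
grip_width: 0.0319
grip_force: 20.0
```

Request:
send_path:
  rows: {"ticks": [[0,0,0,0,0,-0.07],[0,0,0,0,0,-0.07],[0,0,0,0,0,-0.07],[0,0,0,0,0,-0.07],[0,0,0,0,0,-0.066],[0,0,0,0,0,0],[0,0,0,0,0,0]]}

```text
time_s: 9.9
ee_pos: [0.4586, 0.0854, 0.1413]
eef_rot: [-3.141, 0.001, 0.443]
force: [0.3, -0.3, -0.4]
grip_width: 0.0318
grip_force: 20.0
```

```bash
python3 d.py 466.5 285.5 142 25.6
```

```text
t 9.9 pos [458.6  85.4 141.3] rpy [-3.1413e+00  6.0000e-04  4.4280e-01] q6 1.23 rz -0.004 shift mm [  93.6 -177.1   -0.7] w 0.03179307910521758 F [ 0.3 -0.3 -0.4]
```

Converted, -0.0253 m is -0.506, 0.0134 m is 0.268.

Request:
send_path:
  rows: {"ticks": [[0.268,-0.506,0,0,0,0],[0.268,-0.506,0,0,0,0],[0.268,-0.506,0,0,0,0],[0.268,-0.506,0,0,0,0],[0.268,-0.506,0,0,0,0],[0.268,-0.506,0,0,0,0],[0.268,-0.506,0,0,0,0],[0,0,0,0,0,0],[0,0,0,0,0,0],[0,0,0,0,0,0]]}

```text
time_s: 10.9
ee_pos: [0.4669, 0.2849, 0.1415]
eef_rot: [3.141, 0.001, 0.445]
force: [-0.8, 0.2, -2.4]
grip_width: 0.0319
grip_force: 20.0
```

```bash
python3 d.py 466.5 285.5 84 25.6
```

```text
t 10.9 pos [466.9 284.9 141.5] rpy [3.1415e+00 5.0000e-04 4.4480e-01] q6 1.61 rz -0.002 shift mm [-0.  -0.7 57.5] w 0.03192349348737099 F [-0.8  0.2 -2.4]
```

Request:
send_path:
  rows: {"ticks": [[0,0,0.4,0,0,0],[0,0,0.3,0,0,0],[0,0,0.2,0,0,0],[0,0,0.12,0,0,0],[0,0,0.1,0,0,0],[0,0,0.02,0,0,0]]}

```text
time_s: 11.5
ee_pos: [0.4669, 0.2855, 0.0845]
eef_rot: [3.142, 0.0, 0.446]
force: [0.0, 0.4, -1.4]
grip_width: 0.0317
grip_force: 20.0
```

Request:
send_path:
  rows: {"ticks": [[0,0,0.02,0,0,0],[0,0,0.02,0,0,0],[0,0,0.02,0,0,0]]}

```text
time_s: 11.8
ee_pos: [0.4671, 0.2858, 0.0822]
eef_rot: [-3.142, -0.001, 0.447]
force: [-5.8, -2.9, 16.8]
grip_width: 0.0322
grip_force: 20.0
```

```bash
python3 d.py 466.5 285.5 81 25.6
```

```text
t 11.8 pos [467.1 285.8  82.2] rpy [-3.1416e+00 -8.0000e-04  4.4680e-01] q6 1.61 rz -0.0 shift mm [-0.7 -0.   1.2] w 0.03223497964298858 F [-5.8 -2.9 16.8]
```

Converted, -0.03 m is -0.6, -0.02 m is -0.4.

Request:
send_path:
  rows: {"ticks": [[0,0,0,0,0,0],[0,0,0,0,0,0],[0,0,0,0,0,0],[0,0,-0.4,0,0,0],[0,0,-0.6,0,0,0],[0,0,-0.6,0,0,0],[0,0,0,0,0,0],[0,0,0,0,0,0]]}
  jaw: 0.055

```text
time_s: 12.6
ee_pos: [0.4669, 0.2856, 0.1617]
eef_rot: [-3.142, -0.001, 0.447]
force: [-0.1, 0.4, -0.2]
grip_width: 0.055
grip_force: 0.0
```

```bash
python3 d.py 448.5 -303.5 110
```

```text
t 12.6 pos [466.9 285.6 161.7] rpy [-3.1415e+00 -7.0000e-04  4.4680e-01] q6 1.61 rz -0.0 shift mm [-271.2  523.4   51.5] w 0.0550231161412903 F [-0.1  0.4 -0.2]
```

Converted, 0.0374 m is 0.748, -0.0194 m is -0.388.

Request:
send_path:
  rows: {"ticks": [[-0.388,0.748,0,0,0,0],[-0.388,0.748,0,0,0,0],[-0.388,0.748,0.08,0,0,0],[-0.388,0.748,0.08,0,0,0],[-0.388,0.748,0.08,0,0,0],[-0.388,0.748,0.08,0,0,0],[-0.388,0.748,0.08,0,0,0]]}

```text
time_s: 13.3
ee_pos: [0.4566, -0.0107, 0.1404]
eef_rot: [-3.141, 0.002, 0.447]
force: [0.3, -0.5, 0.0]
grip_width: 0.0547
grip_force: 0.0
```

Request:
send_path:
  rows: {"ticks": [[-0.388,0.748,0.08,0,0,0],[-0.388,0.748,0.08,0,0,0],[-0.388,0.748,0.08,0,0,0],[-0.388,0.748,0.08,0,0,0],[-0.388,0.748,0.08,0,0,0],[-0.388,0.748,0.08,0,0,0],[-0.388,0.748,0.08,0,0,0],[0,0,0,0,0,0],[0,0,0,0,0,0],[0,0,0,0,0,0]]}

```text
time_s: 14.3
ee_pos: [0.448, -0.3028, 0.113]
eef_rot: [-3.14, 0.001, 0.447]
force: [-0.2, -0.0, 0.1]
grip_width: 0.0555
grip_force: 0.0
```

```bash
python3 d.py 448.5 -303.5 42
cat > pic.py <<'E'
import sys; from h import *
a=shot('scene')['pixels'][140:290,180:450];b=shot('side')['pixels'][120:370,140:390]
cv2.imwrite('pics/'+sys.argv[1],np.vstack([cv2.resize(a,(540,300)),cv2.copyMakeBorder(cv2.resize(b,(300,300)),0,0,0,240,cv2.BORDER_CONSTANT)]))
E
python3 pic.py p2.png
```

```text
t 14.3 pos [ 448.  -302.8  113. ] rpy [-3.1402e+00  5.0000e-04  4.4750e-01] q6 0.46 rz -0.0 shift mm [ 0.2  0.9 71. ] w 0.055543903665741697 F [-0.2 -0.   0.1]
```

View pics/p2.png

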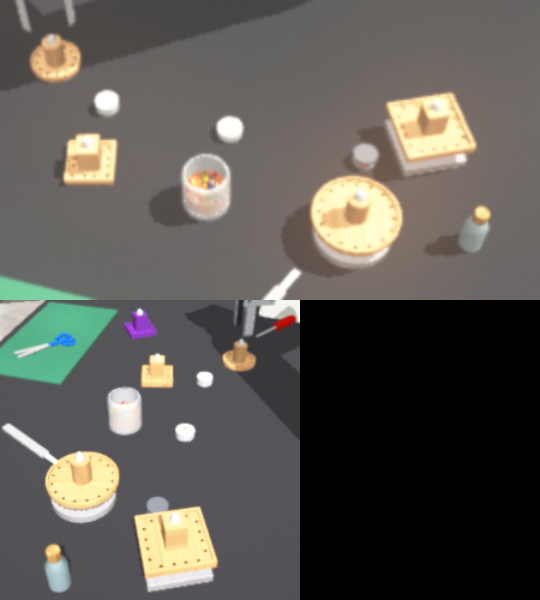

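Both large trays sit level and aligned on their stands: round at (355,215), square at (430,128). Now grasping the small round tray.

Converted, 0.03 m is 0.6, 0.02 m is 0.4.

Request:
send_path:
  rows: {"ticks": [[0,0,0.6,0,0,0],[0,0,0.4,0,0,0],[0,0,0.3,0,0,0],[0,0,0.12,0,0,0],[0,0,0,0,0,0]]}

```text
time_s: 14.9
ee_pos: [0.4482, -0.3033, 0.0423]
eef_rot: [-3.141, 0.0, 0.448]
force: [-0.6, -0.1, 0.4]
grip_width: 0.055
grip_force: 0.0
```

Request:
send_path:
  rows: {"ticks": [[0,0,0,0,0,0],[0,0,0,0,0,0],[0,0,0,0,0,0],[0,0,0,0,0,0],[0,0,0,0,0,0],[0,0,0,0,0,0]]}
  jaw: 0.02
  grip_n: 20

```text
time_s: 15.5
ee_pos: [0.4485, -0.3041, 0.0433]
eef_rot: [3.141, -0.0, 0.447]
force: [-0.3, 0.5, 5.9]
grip_width: 0.0315
grip_force: 20.0
```

Request:
send_path:
  rows: {"ticks": [[0,0,-0.2,0,0,0],[0,0,-0.6,0,0,0],[0,0,-0.6,0,0,0],[0,0,-0.6,0,0,0],[0,0,-0.8,0,0,0],[0,0,0,0,0,0],[0,0,0,0,0,0],[0,0,0,0,0,0]]}

```text
time_s: 16.3
ee_pos: [0.4477, -0.3036, 0.1816]
eef_rot: [-3.14, 0.001, 0.447]
force: [0.1, -0.5, -0.4]
grip_width: 0.0316
grip_force: 20.0
```

```bash
python3 d.py 643.4 206.4 182
```

```text
t 16.3 pos [ 447.7 -303.6  181.6] rpy [-3.1399e+00  8.0000e-04  4.4670e-01] q6 0.46 rz -0.0 shift mm [ 3.968e+02 -3.754e+02 -1.000e-01] w 0.03159956965170301 F [ 0.1 -0.5 -0.4]
```

Converted, 0.0283 m is 0.566, -0.0268 m is -0.536.

Request:
send_path:
  rows: {"ticks": [[0.566,-0.536,0,0,0,0],[0.566,-0.536,0,0,0,0],[0.566,-0.536,0,0,0,0],[0.566,-0.536,0,0,0,0],[0.566,-0.536,0,0,0,0],[0.566,-0.536,0,0,0,0],[0.566,-0.536,0,0,0,0]]}

```text
time_s: 17.0
ee_pos: [0.5456, -0.0475, 0.1813]
eef_rot: [-3.14, 0.002, 0.447]
force: [0.0, -0.8, 0.2]
grip_width: 0.0319
grip_force: 20.0
```

Request:
send_path:
  rows: {"ticks": [[0.566,-0.536,0,0,0,0],[0.566,-0.536,0,0,0,0],[0.566,-0.536,0,0,0,0],[0.566,-0.536,0,0,0,0],[0.566,-0.536,0,0,0,0],[0.566,-0.536,0,0,0,0],[0.566,-0.536,0,0,0,0],[0,0,0,0,0,0],[0,0,0,0,0,0],[0,0,0,0,0,0]]}

```text
time_s: 18.0
ee_pos: [0.643, 0.2047, 0.1817]
eef_rot: [-3.141, 0.002, 0.446]
force: [0.7, -0.9, -1.6]
grip_width: 0.0321
grip_force: 20.0
```

```bash
python3 d.py 643.4 206.4 137; python3 meas.py | head -0; python3 pic.py p3.png
```

```text
t 18.0 pos [643.  204.7 181.7] rpy [-3.1414e+00  1.7000e-03  4.4610e-01] q6 1.38 rz -0.0 shift mm [ 1.1 -1.3 44.7] w 0.032082427664087546 F [ 0.7 -0.9 -1.6]Exception ignored on flushing sys.stdout:
BrokenPipeError: [Errno 32] Broken pipe
```

View pics/p3.png

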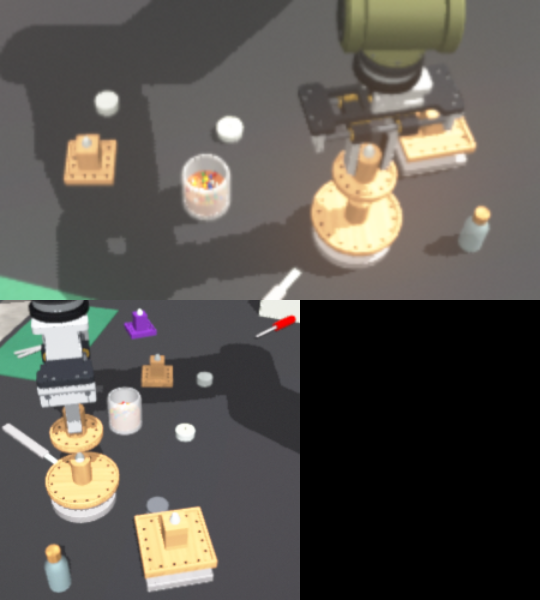

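The small round tray is held level above the stack, at (365,170). Lowering it.

Converted, 0.015 m is 0.3, 0.012 m is 0.24.

Request:
send_path:
  rows: {"ticks": [[0.02,-0.02,0.3,0,0,0],[0,0,0.24,0,0,0],[0,0,0.16,0,0,0],[0,0,0.12,0,0,0],[0,0,0.08,0,0,0]]}

```text
time_s: 18.6
ee_pos: [0.6437, 0.2069, 0.1368]
eef_rot: [-3.141, 0.001, 0.447]
force: [0.3, 0.1, -1.5]
grip_width: 0.0318
grip_force: 20.0
```

Request:
send_path:
  rows: {"ticks": [[0,0,0.02,0,0,0],[0,0,0.02,0,0,0],[0,0,0.02,0,0,0]]}

```text
time_s: 18.9
ee_pos: [0.6441, 0.207, 0.1353]
eef_rot: [3.141, -0.001, 0.447]
force: [-1.2, -0.0, 7.6]
grip_width: 0.0316
grip_force: 20.0
```

```bash
python3 d.py 643.4 206.4 134
```

```text
t 18.9 pos [644.1 207.  135.3] rpy [ 3.1414e+00 -1.1000e-03  4.4680e-01] q6 1.38 rz -0.0 shift mm [-0.9  0.3  1.3] w 0.03164356608942122 F [-1.2 -0.   7.6]
```

Converted, -0.03 m is -0.6, -0.015 m is -0.3, 0.1 rad / 2 = 0.05.

Request:
send_path:
  rows: {"ticks": [[0,0,0,0,0,0],[0,0,0,0,0,0],[0,0,0,0,0,0],[0,0,-0.3,0,0,0],[0,0,-0.6,0,0,0],[0,0,-0.6,0,0,0],[0,0,0,0,0,0.05],[0,0,0,0,0,0.048],[0,0,0,0,0,0],[0,0,0,0,0,0]]}
  jaw: 0.055

```text
time_s: 19.9
ee_pos: [0.6439, 0.207, 0.2103]
eef_rot: [3.142, -0.0, 0.254]
force: [0.0, 0.5, -0.2]
grip_width: 0.0548
grip_force: 0.0
```

```bash
python3 d.py 623 -182 110 14.4
```

```text
t 19.9 pos [643.9 207.  210.3] rpy [ 3.1416e+00 -5.0000e-04  2.5370e-01] q6 1.57 rz 0.0023 shift mm [-117.   371.6  100.3] w 0.054801355150849204 F [ 0.   0.5 -0.2]
```

Converted, 0.0372 m is 0.744, 0.012 m is 0.24, 0.0023 rad / 2 = 0.0012.

Request:
send_path:
  rows: {"ticks": [[-0.234,0.744,0,0,0,0.0012],[-0.234,0.744,0.08,0,0,0],[-0.234,0.744,0.24,0,0,0],[-0.234,0.744,0.24,0,0,0],[-0.234,0.744,0.24,0,0,0],[-0.234,0.744,0.24,0,0,0],[-0.234,0.744,0.24,0,0,0],[-0.234,0.744,0.24,0,0,0],[-0.234,0.744,0.24,0,0,0],[-0.234,0.744,0.24,0,0,0]]}

```text
time_s: 20.9
ee_pos: [0.6218, -0.184, 0.1095]
eef_rot: [3.142, -0.0, 0.251]
force: [0.9, -0.4, -0.4]
grip_width: 0.0554
grip_force: 0.0
```

Request:
send_path:
  rows: {"ticks": [[0,0,0,0,0,0],[0,0,0,0,0,0]]}

```text
time_s: 21.1
ee_pos: [0.6219, -0.1828, 0.1095]
eef_rot: [-3.141, 0.0, 0.249]
force: [-0.2, 0.0, 0.6]
grip_width: 0.055
grip_force: 0.0
```

```bash
python3 d.py 623 -182 42 14.4
```

```text
t 21.1 pos [ 621.9 -182.8  109.5] rpy [-3.1412e+00  4.0000e-04  2.4890e-01] q6 0.98 rz -0.0024 shift mm [ 1.3 -0.5 67.5] w 0.055017633021414804 F [-0.2  0.   0.6]
```

Converted, 0.03 m is 0.6, 0.02 m is 0.4.

Request:
send_path:
  rows: {"ticks": [[0.02,-0.01,0.6,0,0,0],[0,0,0.4,0,0,0],[0,0,0.24,0,0,0],[0,0,0.11,0,0,0],[0,0,0,0,0,0]]}

```text
time_s: 21.6
ee_pos: [0.6231, -0.1811, 0.0423]
eef_rot: [-3.142, 0.0, 0.25]
force: [0.3, -0.2, 0.4]
grip_width: 0.0551
grip_force: 0.0
```

Request:
send_path:
  rows: {"ticks": [[0,0,0,0,0,0],[0,0,0,0,0,0],[0,0,0,0,0,0],[0,0,0,0,0,0],[0,0,0,0,0,0],[0,0,0,0,0,0]]}
  jaw: 0.02
  grip_n: 20

```text
time_s: 22.2
ee_pos: [0.6232, -0.1819, 0.0429]
eef_rot: [3.141, -0.001, 0.248]
force: [-0.6, -1.0, 7.1]
grip_width: 0.0319
grip_force: 20.0
```

Request:
send_path:
  rows: {"ticks": [[0,0,-0.2,0,0,0],[0,0,-0.6,0,0,0],[0,0,-0.6,0,0,0],[0,0,-0.6,0,0,0],[0,0,-0.8,0,0,0],[0,0,0,0,0,-0.05],[0,0,0,0,0,-0.049],[0,0,0,0,0,0],[0,0,0,0,0,0]]}

```text
time_s: 23.1
ee_pos: [0.6227, -0.1816, 0.1821]
eef_rot: [-3.141, 0.0, 0.444]
force: [-0.5, 0.4, -2.2]
grip_width: 0.032
grip_force: 20.0
```

```bash
python3 d.py 467.1 285.8 182 25.6
```

```text
t 23.1 pos [ 622.7 -181.6  182.1] rpy [-3.1412e+00  3.0000e-04  4.4360e-01] q6 0.79 rz -0.0032 shift mm [ 6.160e+01 -4.888e+02  3.000e-01] w 0.032010506944112636 F [-0.5  0.4 -2.2]
```

Converted, -0.0376 m is -0.752, 0.0047 m is 0.094, -0.003 rad / 2 = -0.0015.

Request:
send_path:
  rows: {"ticks": [[0.094,-0.752,0,0,0,-0.0015],[0.094,-0.752,0,0,0,0],[0.094,-0.752,0,0,0,0],[0.094,-0.752,0,0,0,0],[0.094,-0.752,0,0,0,0],[0.094,-0.752,0,0,0,0],[0.094,-0.752,0,0,0,0]]}

```text
time_s: 23.8
ee_pos: [0.5375, 0.0711, 0.1822]
eef_rot: [-3.142, 0.0, 0.447]
force: [0.5, 0.7, -1.9]
grip_width: 0.032
grip_force: 20.0
```

Request:
send_path:
  rows: {"ticks": [[0.094,-0.752,0,0,0,0],[0.094,-0.752,0,0,0,0],[0.094,-0.752,0,0,0,0],[0.094,-0.752,0,0,0,0],[0.094,-0.752,0,0,0,0],[0.094,-0.752,0,0,0,0],[0,0,0,0,0,0],[0,0,0,0,0,0],[0,0,0,0,0,0]]}

```text
time_s: 24.7
ee_pos: [0.4659, 0.2844, 0.1821]
eef_rot: [3.141, 0.0, 0.448]
force: [1.2, -0.7, -1.3]
grip_width: 0.0319
grip_force: 20.0
```

```bash
python3 d.py 467.1 285.8 137 25.6; python3 pic.py p4.png
```

```text
t 24.7 pos [465.9 284.4 182.1] rpy [3.1414e+00 3.0000e-04 4.4770e-01] q6 1.6 rz 0.0009 shift mm [ 1.7 -0.8 45.1] w 0.031881481197001266 F [ 1.2 -0.7 -1.3]
```

View pics/p4.png

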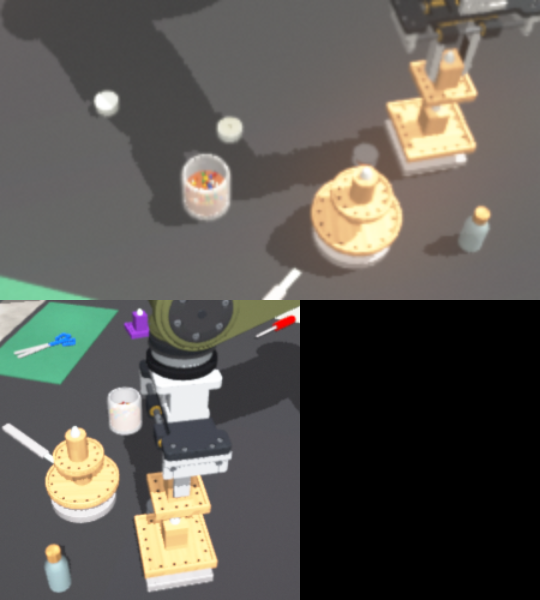

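The round stack is complete, with its small tray at (363,192). The small square tray hangs level and aligned above its stack at (443,80). Lowering it.

Converted, 0.015 m is 0.3, 0.012 m is 0.24.

Request:
send_path:
  rows: {"ticks": [[0.03,-0.02,0.3,0,0,0],[0,0,0.24,0,0,0],[0,0,0.16,0,0,0],[0,0,0.12,0,0,0],[0,0,0.08,0,0,0]]}

```text
time_s: 25.3
ee_pos: [0.4666, 0.2865, 0.1367]
eef_rot: [3.142, 0.0, 0.449]
force: [0.3, 0.1, -1.1]
grip_width: 0.0317
grip_force: 20.0
```

Request:
send_path:
  rows: {"ticks": [[0,0,0.02,0,0,0],[0,0,0.02,0,0,0],[0,0,0.02,0,0,0]]}

```text
time_s: 25.6
ee_pos: [0.4668, 0.2869, 0.1348]
eef_rot: [3.142, -0.001, 0.45]
force: [-2.5, -2.5, 10.1]
grip_width: 0.0319
grip_force: 20.0
```

```bash
python3 d.py 467.1 285.8 134 25.6
```

```text
t 25.6 pos [466.8 286.9 134.8] rpy [ 3.1416e+00 -1.2000e-03  4.4960e-01] q6 1.61 rz 0.0028 shift mm [-0.2  1.1  0.8] w 0.03192094454209479 F [-2.5 -2.5 10.1]
```

Converted, -0.03 m is -0.6, -0.02 m is -0.4.

Request:
send_path:
  rows: {"ticks": [[0,0,0,0,0,0],[0,0,0,0,0,0],[0,0,0,0,0,0],[0,0,-0.3,0,0,0],[0,0,-0.6,0,0,0],[0,0,-0.6,0,0,0],[0,0,-0.4,0,0,0]]}
  jaw: 0.055

```text
time_s: 26.3
ee_pos: [0.4668, 0.2869, 0.2313]
eef_rot: [-3.141, -0.002, 0.45]
force: [-0.3, -0.0, 0.2]
grip_width: 0.055
grip_force: 0.0
```

Request:
send_path:
  rows: {"ticks": [[-0.6,0.6,0,0,0,0],[-0.6,0.6,0,0,0,0],[-0.6,0.6,0,0,0,0],[-0.6,0.6,0,0,0,0],[0,0.6,0,0,0,0],[0,0.6,0,0,0,0],[0,0,0,0,0,0],[0,0,0,0,0,0]]}

```text
time_s: 27.1
ee_pos: [0.4367, 0.0723, 0.2291]
eef_rot: [-3.141, 0.0, 0.448]
force: [-1.3, -0.3, 0.0]
grip_width: 0.0551
grip_force: 0.0
```

```bash
python3 pic.py p5.png
```

```text
(no output)
```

View pics/p5.png

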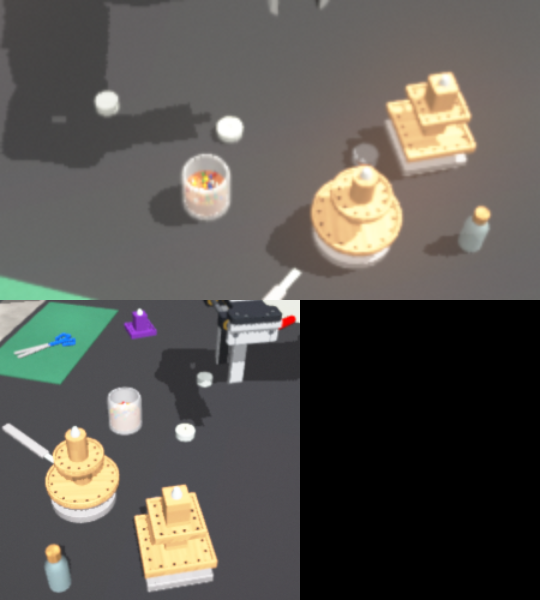

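Both stacks stand upright, seated and aligned: round at (360,200), square at (435,110). The jar and bottle haven't moved, and the arm is clear.

```bash
python3 -c "
from station import ctrl; print(ctrl.hand_in())"
```

```text
the job is handed in; nothing more can be done
None
```

Both earring displays are assembled, with trays seated and the square ones aligned in the last pictures; the jar and bottle were not disturbed, and I handed the job in at about 27 s (no verdict was returned).

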